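# Release the locked spares drawer

## Task

The spares drawer in the blue locker is locked by a spring catch. Take the red-handled release pin from its stand, feel for the release hole in the plate on the locker's roof, push the catch down through it until the drawer springs ajar (never push with 30 N or more), put the pin back in its stand fully home, and pull the drawer out to its stop. Leave the mug, clamp and pliers where they are.

Things in the scene. Friction and masses are not known exactly. Their poses are not given: they have to be found in the camera images.
- locker: Fixed blue steel locker, 150 mm deep (x), 160 mm wide (y), 110 mm high. Origin: centre of its underside on the bench; its -x axis points out of the front, where the drawer comes out. On the roof lies a flat aluminium release plate, 60 x 60 x 5 mm (its top at z = 115 mm), with one round hole of 12.5 mm with a 1 mm chamfer; below the hole it is free down to the catch.
- hole_nominal (a point): Where the hole should be, at the plate's top face: [-35, 30, 115] mm in the locker's frame. The plate was screwed on by hand: the real hole lies up to 6 mm from here along each of the locker's x and y axes, and no measured pose shows it. The plate is flat, so feel for the hole by sliding the pin's tip (1 mm bevel) over it with a few newtons until it drops in.
- drawer (a joint): Drawer slide, m: about 0 to 0.002 while locked (a little play), grows to 0.085 fully out. When the catch lets go, a spring pushes it about 0.023 out within half a second; after that it slides with a drag of 1 to 3 N and stays where it is left.
- latch (a joint): Travel of the spring catch, m: 0 at rest (drawer locked), growing as it is pushed down. Its flat pad waits under the hole, 25 mm below the plate's top. It resists with 5 N at first touch and 8 to 10 N at full travel, frees the drawer after 8 to 9 mm (0.009) and meets a hard stop at 0.015.
- pull_tab (a point): Centre of the grip part of the black pull tab on the drawer's front: a block 12 mm thick (along the locker's y), 30 mm long (x), 24 mm high, centred 83 mm above the bench and 16 mm in front of the drawer's face, with a thicker round end 16 mm farther out. Pinch it from above with the fingers closing along the locker's y.
- pin: Release pin, loose, 55 to 90 g, standing upright in the stand: wooden dowel 10 mm in diameter, 52 mm long, under a red square handle 22 x 22 x 50 mm with flat sides along its x and y. Origin: the centre of the dowel's tip; z runs up to the handle: the handle spans z = 52 to 102 mm.
- stand: Fixed wooden block 64 x 64 x 60 mm with a vertical through hole of 12.5 mm at its centre. Origin: centre of its underside. The pin is fully home when the handle's underside rests on the block, the pin's origin 8 mm above the block's underside.
- mug: White mug with coloured bands, 80 mm wide, 89 mm high, a bystander. Origin: centre of its underside.
- clamp: Black spring clamp lying flat, 59 x 122 x 20 mm, a bystander. Origin: centre of its underside.
- pliers: Pliers with red grips lying flat, 65 x 178 x 15 mm, a bystander. Origin: centre of its underside.

How it is judged:
By the outcome, as a careful person would: the job done as asked, in the order asked, and still so for the second after the job is handed in, with the robot touching nothing.
It also fails if it takes over 72 s, if anything falls off the work surface, if the arm or the gripper's body presses on something with over 40 N, if the wrist force passes 120 N, or if a joint passes its speed limit or range.

## Robot

A 6-joint arm with a two-finger parallel gripper is mounted at the origin on a cart in front of the work surface, level with it; the furniture and walls round the work are solid. World frame = base frame: x ahead of the robot, y to its left, z up, the work surface at z = 0. Lengths are in m, angles in degrees, forces in N, time in s.
With the tool pointing down it reaches from about 0.35 to 0.875 m from the base axis. Payload 4.2 kg.
Tool frame: the origin (TCP) lies at the very end of the fingers, on their centre line; the grasp point (between the pads) lies 19 mm behind it; z points along the fingers, y is the line along which they close (so a half turn about z gives the same grasp; the last joint's range is limited). The gripper opens to 85 mm and grips with 20 to 120 N. Pads are 22 mm wide; open, the fingers measure 114 mm over their backs; the gripper's body (76 mm by 85 mm) begins 54 mm behind the grasp point. The pads swing forward as they close: fully open they stand 13 mm farther back than shut.
Start: joints at [-55.886, 22.042, 0.453, 0, -68.411, -14.817], TCP at [0.207, -0.59, 0.231] pointing down, gripper open.
Joint ranges: [-179.83, 179.83], [-69.29, 118.12], [-61.27, 80.66], [-181.25, 117.63], [-171.15, -9.14], [-177.46, 177.46]. Speed limits (degrees/s): [159.86, 159.86, 180, 180, 180, 180].

## Interface

Orientations are given as a 3x3 rotation matrix whose columns are the frame's x, y, z axes.
In Python, from station import state, camera, camera_info, job_done gives the robot as it stands.
- The arm moves only by the tool carry_out, never from a script. Its argument "commands" is a list of rows, each a list of 5 numbers: the shift along the world's x, y, z in mm, then the turn about the world's z in rad, then the gripper command: -1 is shut, 1 is fully open, values between are in proportion. In form: [[dx, dy, dz, turn, grip], ...]. A call has 1 to 12 rows; each row shifts and turns the commanded pose from where the row before left it; what a row does not reach is not made up. A row lasts 1/12 s, in which the tool goes at most 41.7 mm and 7.16 degrees, less where a joint would pass 70% of its speed; a pose out of reach is approached as far as the arm can. A call with a gripper value outside its range is refused whole. The fingers move at their own pace and stop on an object; the grip force is fixed at half the most. Time passes only in rows, so rows that do not move let the fingers close. It gives the time, the measured TCP pose, the force, the opening and the grip force at its end, in the units of the state.
- state(): the state, without advancing time (a new reading comes with each control period).
- camera(name): name is "scene" or "top" or "wrist"; returns the picture (420x560x3 uint8, red, green, blue); there is no depth.
- camera_info(name): a dict with "fx", "fy", "cx", "cy" (pixels), "k1" (the pictures are not rectified: a ray, as slopes to the right and down, at radius r is drawn at 1 + k1 r^2 times it, then the intrinsics apply), "extrinsics" (4x4, takes a point from camera to world coordinates). Camera axes: x right, y up, looking along -z (the intrinsics and any distortion apply to the point x, -y, -z); pixel columns grow to the right and rows downward; lengths in m; the calibration is good to about 2 mm. A picture is of the moment at which its call begins: read the wrist's pose just before it. camera_info takes no time and is no camera call; for the wrist camera it gives the pose at the moment of the call.
- job_done(): hands the job in; it is judged then, once.
The state is a dict: "time": time; "qpos": joint angles; "joint_velocities": joint speeds; "joint_efforts": joint torques, N m; "tcp_pos": TCP position; "eef_rot": TCP orientation; "contact_force": force on the tool from outside, world axes, zero at the start; "ft_torque": the same for the moment, N m; "finger_gap": finger opening in m; "grasp_force": force on a finger pad.
Only numpy, scipy, OpenCV 4.12 (cv2) and the standard library are available. Lean on these libraries where they do the work, as an engineer would, in place of code of your own. Each camera call takes 0.05 s, during which the arm holds its last target. There are 200 camera calls.

## Working session

There is one attempt and no reset: what is moved stays moved. The work goes in short steps, Python scripts to look and compute and a tool call to move; the robot and the scene stay as the last step left them, time stands still between calls to the robot, and variables do not carry over. Pictures are saved under pics/ and viewed, at most 10 in all, crops included, and the job is handed in when it is done.

Besides the shell and the picture viewer there is one more tool, called after "Request:" by a JSON object that holds its "method" and its "body". carry_out: Moves the arm, as the interface text tells. Its arguments: {"type":"object","properties":{"commands":{"type":"array","items":{"type":"array","items":{"type":"number"}}}},"required":["commands"]}

```bash
mkdir -p pics; ls
python3 - <<'E'
from station import *
import cv2,numpy as np
np.set_printoptions(precision=4,suppress=True)
s=state();print({k:s[k] for k in('time','tcp_pos','eef_rot','contact_force','finger_gap')})
for n in('scene','top'):
    print(n,camera_info(n)); cv2.imwrite(f'pics/{n}.png',camera(n)[:,:,::-1])
E
```

```text
pics
{'time': 0.0, 'tcp_pos': array([ 0.2064, -0.5893,  0.2302]), 'eef_rot': array([[-0.9439, -0.3303, -0.0009],
       [-0.3303,  0.9439,  0.0021],
       [ 0.0001,  0.0022, -1.    ]]), 'contact_force': array([-0.377 ,  0.7425,  0.7202]), 'finger_gap': 0.08541117069629481}
scene {'fx': 472.990251596291, 'fy': 472.990251596291, 'cx': 276.47641815923504, 'cy': 206.6704903134803, 'k1': -0.118773290510396, 'extrinsics': array([[-0.5337,  0.6467, -0.5449, -0.1307],
       [-0.8456, -0.4117,  0.3397,  0.4681],
       [-0.0046,  0.6421,  0.7666,  1.0516],
       [ 0.    ,  0.    ,  0.    ,  1.    ]])}
top {'fx': 408.1184113207873, 'fy': 408.1184113207873, 'cx': 287.72297338244914, 'cy': 217.45719806294485, 'k1': 0.03611287387899458, 'extrinsics': array([[ 0.0019,  0.993 , -0.1177,  0.3984],
       [-0.9999,  0.0008, -0.01  ,  0.0574],
       [-0.0099,  0.1178,  0.993 ,  1.175 ],
       [ 0.    ,  0.    ,  0.    ,  1.    ]])}
```

View pics/scene.png

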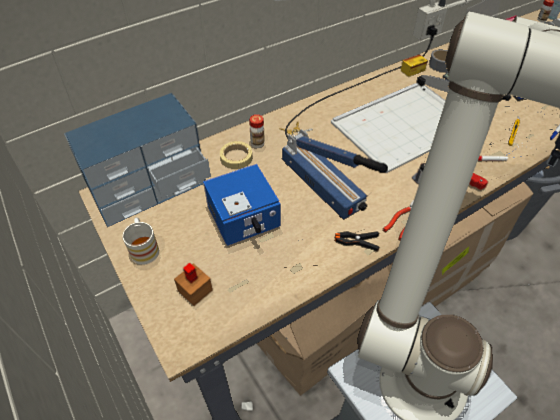

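View pics/top.png

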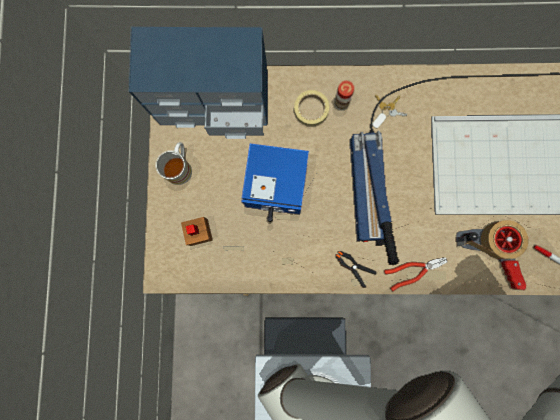

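The top view shows the locker roof around (276,176), the plate at (263,187) and the stand at (195,231) with the red handle at (192,229). The mug is at (172,166), and the tab at (270,214) faces the robot. Next I'll measure these.

```bash
cat > h.py <<'E'
import cv2,numpy as np
from station import *
np.set_printoptions(precision=4,suppress=True)
def ray(info,uv):
    p=(np.atleast_2d(uv)-[info['cx'],info['cy']])/[info['fx'],info['fy']]
    q=p.copy()
    for _ in range(20): q=p/(1+info['k1']*(q**2).sum(1,keepdims=True))
    T=info['extrinsics']; d=np.c_[q[:,0],-q[:,1],-np.ones(len(q))]@T[:3,:3].T
    return T[:3,3],d
def onplane(info,uv,z):
    o,d=ray(info,uv); return o+d*((z-o[2])/d[:,2])[:,None]
def mask(img,lo,hi):
    return cv2.inRange(cv2.cvtColor(img,cv2.COLOR_RGB2HSV),np.array(lo),np.array(hi))
def blobs(m,amin=30):
    c,_=cv2.findContours(m,cv2.RETR_EXTERNAL,cv2.CHAIN_APPROX_NONE)
    return sorted([x for x in c if cv2.contourArea(x)>amin],key=cv2.contourArea,reverse=True)
E
python3 - <<'E'
from h import *
im=cv2.imread('pics/top.png')[:,:,::-1].copy(); I=camera_info('top')
def rep(name,c,z):
    r=cv2.minAreaRect(c); b=cv2.boxPoints(r); P=onplane(I,b,z)[:,:2]
    e=np.diff(np.r_[P,P[:1]],axis=0)
    print(name,'area',cv2.contourArea(c),'px',r[0],'centre',P.mean(0),'sides',np.linalg.norm(e,axis=1)[:2],'ang',np.degrees(np.arctan2(e[:2,1],e[:2,0])))
    print('  corners',P.round(4).tolist())
def roi(m,x0,y0,x1,y1):
    o=np.zeros_like(m); o[y0:y1,x0:x1]=m[y0:y1,x0:x1]; return o
hsv=cv2.cvtColor(im,cv2.COLOR_RGB2HSV)
for p in((290,160),(290,209),(252,187),(200,240),(192,229),(160,260),(263,187)): print(p,hsv[p[1],p[0]])
m=roi(mask(im,(108,150,120),(125,255,255)),230,130,320,225)
m=cv2.morphologyEx(m,cv2.MORPH_CLOSE,np.ones((3,3)))
for c in blobs(m)[:2]: rep('roof',c,.11)
m=roi(mask(im,(0,0,150),(179,60,255)),240,165,285,208)
for c in blobs(m)[:1]: rep('plate',c,.115)
m=roi(mask(im,(0,220,120),(5,255,255)),175,210,215,250)
for c in blobs(m,10)[:2]: rep('handle',c,.11)
m=roi(mask(im,(0,120,40),(16,255,255)),175,210,215,250)
for c in blobs(m)[:2]: rep('stand',c,.06)
cv2.imwrite('pics/crop.png',cv2.resize(im[130:260,165:325,::-1],(800,650),interpolation=cv2.INTER_CUBIC)[:600])
E
```

```text
(290, 160) [107 204 175]
(290, 209) [111  33 101]
(252, 187) [ 99  28 220]
(200, 240) [ 15 170 181]
(192, 229) [  1 210 216]
(160, 260) [ 20  70 186]
(263, 187) [ 14 248 196]
roof area 592.0 px (260.0346984863281, 174.27456665039062) centre [0.641 0.142] sides [0.1596 0.0785] ang [ -7.8376 -98.9743]
  corners [[0.5679, 0.1914], [0.726, 0.1696], [0.7138, 0.0921], [0.5561, 0.115]]
roof area 48.0 px (278.4560546875, 191.59825134277344) centre [0.5938 0.0928] sides [0.0778 0.0272] ang [ -1.9197 -92.3357]
  corners [[0.5554, 0.1077], [0.6332, 0.1051], [0.6321, 0.0779], [0.5543, 0.0807]]
plate area 447.5 px (262.7599792480469, 187.17999267578125) centre [0.6046 0.1342] sides [0.0602 0.0604] ang [ -7.3364 -98.2561]
  corners [[0.579, 0.1678], [0.6388, 0.1601], [0.6301, 0.1003], [0.5705, 0.1084]]
handle area 18.0 px (189.0, 229.0) centre [0.494  0.3268] sides [0.0105 0.021 ] ang [ -89.9639 -178.2624]
  corners [[0.5045, 0.3323], [0.5046, 0.3218], [0.4835, 0.3212], [0.4835, 0.3317]]
stand area 588.5 px (196.2353057861328, 230.94117736816406) centre [0.4933 0.3194] sides [0.0728 0.0686] ang [ -75.7141 -164.6851]
  corners [[0.5173, 0.3639], [0.5353, 0.2933], [0.4692, 0.2752], [0.4515, 0.3453]]
```

View pics/crop.png

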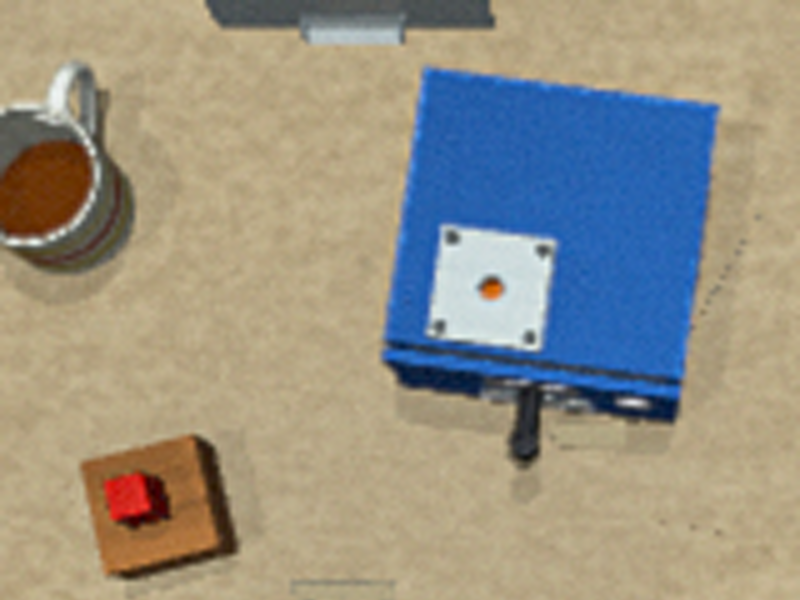

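The 5x crop shows the stand top at about (80..221, 435..573), the handle top at (130,498) and the hole with the orange pad at (490,289). The locker yaw is about -7.7°. That is enough to set out.

Request:
{"method": "carry_out", "body": {"commands": [[20,28,3,0,1],[20,28,3,0,1],[20,28,3,0,1],[20,28,3,0,1],[20,28,3,0,1],[20,28,3,0,1],[20,28,0,0,1],[20,28,0,0,1],[20,28,0,0,1],[20,28,0,0,1],[20,28,0,0,1],[15,28,0,0,1]]}}

```text
time: 1.1
tcp_pos: [0.4425, -0.2522, 0.249]
eef_rot: [[-0.944, -0.331, -0.0], [-0.331, 0.944, 0.0], [0.0, 0.0, -1.0]]
contact_force: [-0.3, -0.8, 0.9]
finger_gap: 0.0852
grasp_force: 0.0
```

Request:
{"method": "carry_out", "body": {"commands": [[3,40,0,0,1],[3,40,0,0,1],[3,40,0,0,1],[3,40,0,0,1],[3,40,0,0,1],[3,40,0,0,1],[3,40,0,0,1],[3,40,0,0,1],[2,40,0,0,1],[2,40,0,0,1],[2,40,0,0,1],[2,30,0,0,1]]}}

```text
time: 2.1
tcp_pos: [0.4731, 0.2189, 0.249]
eef_rot: [[-0.943, -0.332, -0.0], [-0.332, 0.943, 0.0], [0.0, 0.0, -1.0]]
contact_force: [0.5, -1.3, 0.8]
finger_gap: 0.0853
grasp_force: 0.0
```

Run:
```python
from h import *
I0=camera_info('top')
def w(pts,z):
    P=onplane(I0,(np.array(pts)+.5)/5-.5+[165,130],z)[:,:2]; return P
s=w([(80,463),(193,435),(221,550),(105,573)],.06);print('stand',s.mean(0),np.linalg.norm(np.diff(s,axis=0),axis=1),'\n',np.degrees(np.arctan2(*np.diff(s,axis=0).T[::-1])))
r=w([(425,67),(719,104),(682,380),(384,346)],.11);print('roof',r,np.linalg.norm(np.diff(r,axis=0),axis=1),np.degrees(np.arctan2(*np.diff(r,axis=0).T[::-1])))
print('pad',w([(491,289)],.09),'tab',w([(526,425)],.095))
s=state();print(s['time'],s['tcp_pos'],s['qpos'],s['eef_rot'][:,1])
I=camera_info('wrist');print(I)
cv2.imwrite('pics/w1.png',camera('wrist')[:,:,::-1])
```

```text
stand [0.4941 0.3241] [0.0635 0.0656 0.0642] 
 [ -75.8358 -164.9816  101.3107]
roof [[0.7259 0.1709]
 [0.7054 0.0132]
 [0.5562 0.0332]
 [0.5742 0.1907]] [0.159  0.1506 0.1585] [-97.392  172.3506  83.4531]
pad [[0.6088 0.1359]] tab [[0.5341 0.1162]]
2.1 [0.4731 0.2189 0.249 ] [  42.6792   11.1682  -12.3175   -0.0162  -66.527  -113.2775] [-0.3321  0.9433  0.0002]
{'fx': 375.2903413853199, 'fy': 375.2903413853199, 'cx': 282.64961002169423, 'cy': 209.59756945744988, 'k1': -0.10068071488186965, 'extrinsics': array([[-0.3321, -0.8937, -0.3017,  0.3952],
       [ 0.9433, -0.3152, -0.1046,  0.1907],
       [-0.0016, -0.3193,  0.9477,  0.3926],
       [ 0.    ,  0.    ,  0.    ,  1.    ]])}
```

View pics/w1.png

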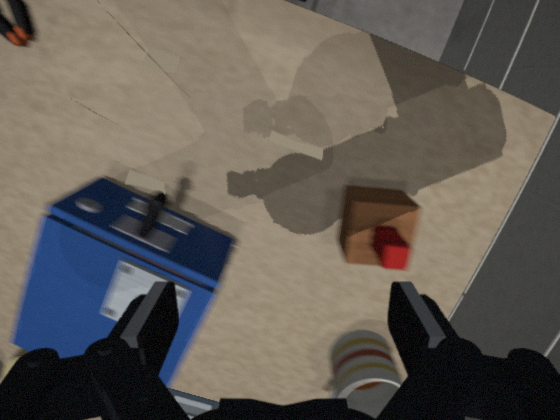

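The wrist view shows the stand at (345..418, 187..268) with the handle in it: the top face is at about (395,258) and the side above it. The fingers are clear.

Run:
```python
from h import *
im=cv2.imread('pics/w1.png')[:,:,::-1].copy(); I=camera_info('wrist')
hsv=cv2.cvtColor(im,cv2.COLOR_RGB2HSV)
for y in range(226,272,4): print(y,[tuple(int(v) for v in hsv[y,x]) for x in range(380,411,10)])
def rep(m,z,n):
    for c in blobs(m)[:1]:
        r=cv2.minAreaRect(c);P=onplane(I,cv2.boxPoints(r),z)[:,:2];e=np.diff(np.r_[P,P[:1]],axis=0)
        print(n,r[0],P.mean(0),np.linalg.norm(e,axis=1)[:2],np.degrees(np.arctan2(e[:2,1],e[:2,0])))
m=mask(im,(0,190,150),(6,255,255)); m[:, :340]=0; m[:200]=0;m[290:]=0
rep(m,.11,'handle top')
m=mask(im,(0,190,40),(6,255,255)); m[:, :340]=0; m[:200]=0;m[290:]=0
rep(m,.11,'handle all')
m=mask(im,(0,90,20),(16,255,255)); m[:, :335]=0; m[:180]=0;m[280:]=0;m[:,425:]=0
rep(m,.06,'stand all')
```

```text
226 [(6, 205, 56), (9, 149, 77), (11, 133, 111), (12, 133, 125)]
230 [(1, 236, 53), (2, 208, 54), (13, 134, 112), (13, 138, 120)]
234 [(1, 225, 59), (178, 207, 64), (9, 143, 100), (12, 132, 126)]
238 [(1, 206, 57), (2, 226, 61), (3, 207, 64), (13, 131, 127)]
242 [(1, 194, 54), (179, 213, 48), (178, 180, 51), (13, 119, 129)]
246 [(0, 235, 51), (1, 205, 117), (2, 221, 97), (11, 97, 113)]
250 [(0, 181, 55), (0, 195, 149), (1, 199, 154), (7, 124, 144)]
254 [(4, 208, 60), (1, 204, 150), (1, 201, 152), (8, 106, 149)]
258 [(4, 195, 77), (0, 195, 152), (1, 192, 155), (8, 91, 148)]
262 [(7, 161, 95), (1, 198, 152), (0, 193, 156), (11, 78, 153)]
266 [(10, 98, 130), (0, 194, 154), (1, 195, 154), (13, 74, 152)]
270 [(19, 55, 158), (15, 66, 151), (10, 86, 146), (15, 61, 151)]
handle top (396.3653869628906, 257.673095703125) [0.4947 0.33  ] [0.0182 0.0135] [-165.3441   97.3266]
handle all (389.91888427734375, 246.98646545410156) [0.4878 0.3208] [0.0349 0.0288] [-164.585    99.5947]
stand all (378.3231201171875, 227.4154052734375) [0.4901 0.3247] [0.0804 0.0729] [-164.2863  102.554 ]
```

Request:
{"method": "carry_out", "body": {"commands": [[5,30,0,-0.04,1],[5,30,-10,-0.04,1],[5,25,-20,0,1],[6,21,-30,0,1],[0,0,-24,0,1],[0,0,0,0,1]]}}

```text
time: 2.65
tcp_pos: [0.4915, 0.3207, 0.1588]
eef_rot: [[-0.967, -0.254, -0.01], [-0.254, 0.967, -0.008], [0.012, -0.005, -1.0]]
contact_force: [-0.8, -1.3, -0.5]
finger_gap: 0.0856
grasp_force: 0.0
```

```bash
cat > hd.py <<'E'
from h import *
s=state();I=camera_info('wrist');im=camera('wrist');cv2.imwrite('pics/w2.png',im[:,:,::-1])
print(s['time'],s['tcp_pos'],s['eef_rot'][:,1])
m=mask(im,(0,170,100),(6,255,255))|mask(im,(175,170,100),(179,255,255))
for c in blobs(m,100)[:3]:
    r=cv2.minAreaRect(c);b=cv2.boxPoints(r);P=onplane(I,b,.11)[:,:2];e=np.diff(np.r_[P,P[:1]],axis=0)
    print(b.round(0).tolist(),P.mean(0),np.linalg.norm(e,axis=1)[:2],np.degrees(np.arctan2(e[:2,1],e[:2,0])))
E
python3 hd.py
```

```text
2.65 [0.4915 0.3207 0.1588] [-0.2539  0.9672 -0.0053]
```

View pics/w2.png

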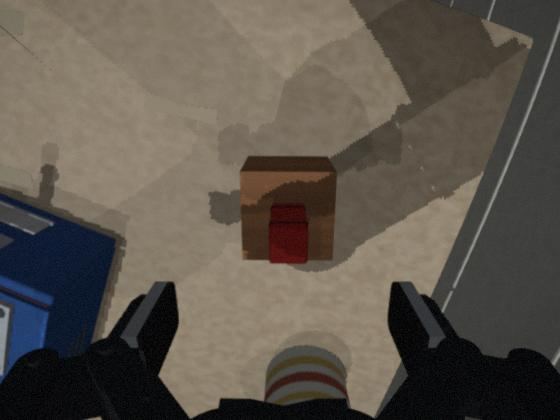

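The handle top is at (270..308, 222..263), square to the gripper and almost centred. It lies in the arm's shadow, so I'll lower the brightness threshold.

```bash
sed -i 's/,100),(6/,60),(6/; s/,100),(179/,60),(179/' hd.py; python3 hd.py
python3 - <<'E'
from h import *
I=camera_info('wrist'); P=onplane(I,[(270,222),(308,222),(308,263),(270,263)],.11); print(P,P.mean(0))
im=cv2.imread('pics/w2.png')[:,:,::-1].copy(); print(cv2.cvtColor(im,cv2.COLOR_RGB2HSV)[205:268:4,289].tolist())
Q=onplane(I,[(241,170),(335,170),(334,260),(242,259)],.06);print(Q,Q.mean(0))
E
```

```text
2.7 [0.493  0.3209 0.162 ] [-0.2542  0.9671 -0.0041]
[[269.0, 221.0], [307.0, 221.0], [307.0, 257.0], [269.0, 257.0]] [0.4931 0.3227] [0.0211 0.0221] [104.844   15.9451]
[[0.4882 0.3113 0.11  ]
 [0.4827 0.332  0.11  ]
 [0.5074 0.3391 0.11  ]
 [0.5131 0.3175 0.11  ]] [0.4978 0.325  0.11  ]
[[179, 237, 56], [0, 236, 54], [3, 223, 55], [178, 221, 38], [177, 197, 57], [0, 213, 67], [177, 193, 70], [3, 224, 65], [3, 231, 64], [3, 216, 66], [2, 231, 64], [0, 211, 75], [178, 220, 87], [2, 183, 82], [22, 56, 114], [18, 57, 143]]
[[0.4753 0.286  0.06  ]
 [0.4591 0.3474 0.06  ]
 [0.5235 0.3667 0.06  ]
 [0.54   0.3013 0.06  ]] [0.4995 0.3254 0.06  ]
```

Request:
{"method": "carry_out", "body": {"commands": [[0,0,-20,0,1],[0,0,-25,0,1],[0,0,-25,0,1],[0,0,-15,0,1],[0,0,-5,0,1],[0,0,0,0,1],[0,0,0,0,1]]}}

```text
time: 3.33
tcp_pos: [0.4958, 0.3227, 0.0775]
eef_rot: [[-0.967, -0.254, 0.003], [-0.254, 0.967, 0.002], [-0.003, 0.001, -1.0]]
contact_force: [-0.0, 0.5, -0.8]
finger_gap: 0.0853
grasp_force: 0.0
```

Request:
{"method": "carry_out", "body": {"commands": [[-2,0,-4,0,1],[0,0,0,0,0],[0,0,0,0,-0.5],[0,0,0,0,-1],[0,0,0,0,-1],[0,0,0,0,-1],[0,0,0,0,-1],[0,0,0,0,-1],[0,0,0,0,-1]]}}

```text
time: 4.08
tcp_pos: [0.4928, 0.3225, 0.0716]
eef_rot: [[-0.967, -0.254, 0.001], [-0.254, 0.967, 0.001], [-0.001, 0.0, -1.0]]
contact_force: [0.1, 1.1, 2.8]
finger_gap: 0.0211
grasp_force: 58.7
```

Request:
{"method": "carry_out", "body": {"commands": [[0,0,5,0,-1],[0,0,10,0,-1],[0,0,15,0,-1],[0,0,20,0,-1],[0,0,25,0,-1],[0,0,25,0,-1],[0,0,20,0,-1],[0,0,10,0,-1],[0,0,0,0,-1],[0,0,0,0,-1]]}}

```text
time: 4.92
tcp_pos: [0.4921, 0.3217, 0.2011]
eef_rot: [[-0.967, -0.254, -0.001], [-0.254, 0.967, -0.0], [0.001, 0.0, -1.0]]
contact_force: [0.9, 0.2, -1.3]
finger_gap: 0.0214
grasp_force: 59.3
```

Run:
```python
from h import *
s=state();print(s['time'],s['tcp_pos'],s['contact_force'],s['ft_torque'],s['finger_gap'])
# locker estimate: roof corners from the top view
th=np.radians(-7.4); R=np.array([[np.cos(th),-np.sin(th)],[np.sin(th),np.cos(th)]])
r=np.array([[.7259,.1709],[.7054,.0132],[.5562,.0332],[.5742,.1907]]);c=r.mean(0)
for t in (-7.0,-7.4,-7.8):
    th=np.radians(t); R=np.array([[np.cos(th),-np.sin(th)],[np.sin(th),np.cos(th)]])
    print(t,'c',c,'nominal hole',c+R@[-.035,.03],'plate c rel',R.T@(np.array([.6046,.1342])-c),'pad rel',R.T@(np.array([.6088,.1359])-c))
```

```text
4.9167 [0.4921 0.3217 0.2011] [ 0.9057  0.1983 -1.2844] [ 0.0339 -0.0157  0.0311] 0.0214499530010499
-7.0 c [0.6404 0.102 ] nominal hole [0.6093 0.136 ] plate c rel [-0.0395  0.0276] pad rel [-0.0355  0.0298]
-7.4 c [0.6404 0.102 ] nominal hole [0.6096 0.1363] plate c rel [-0.0397  0.0273] pad rel [-0.0357  0.0295]
-7.8 c [0.6404 0.102 ] nominal hole [0.6098 0.1365] plate c rel [-0.0399  0.027 ] pad rel [-0.0359  0.0293]
```

Request:
{"method": "carry_out", "body": {"commands": [[10,-12,0,0,-1],[19,-22,0,0,-1],[19,-22,0,0,-1],[19,-22,0,0,-1],[19,-22,0,0,-1],[19,-22,0,0,-1],[19,-22,0,0,-1],[15,-18,0,0,-1],[10,-10,0,0,-1],[4,-5,0,0,-1],[0,0,0,0,-1],[0,0,0,0,-1]]}}

```text
time: 5.92
tcp_pos: [0.6449, 0.1455, 0.2004]
eef_rot: [[-0.967, -0.254, -0.002], [-0.254, 0.967, -0.0], [0.002, 0.0, -1.0]]
contact_force: [-0.7, 0.5, -1.0]
finger_gap: 0.0211
grasp_force: 59.4
```

Run:
```python
from h import *
s=state();I=camera_info('wrist');im=camera('wrist');cv2.imwrite('pics/w3.png',im[:,:,::-1])
print(s['time'],s['tcp_pos'],s['contact_force'],s['ft_torque'])
np.save('I3.npy',I,allow_pickle=True)
```

```text
5.9167 [0.6449 0.1455 0.2004] [-0.7445  0.4648 -1.0473] [0.0539 0.0445 0.0619]
```

View pics/w3.png

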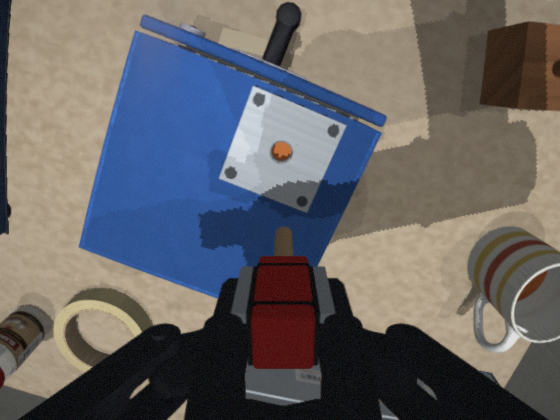

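The hole is at (281,151) with the orange pad inside, the plate around it, and the pin tip at about (284,228).

Run:
```python
from h import *
I=np.load('I3.npy',allow_pickle=True).item(); im=cv2.imread('pics/w3.png')[:,:,::-1].copy()
hsv=cv2.cvtColor(im,cv2.COLOR_RGB2HSV); roi=np.zeros(im.shape[:2],np.uint8); cv2.circle(roi,(281,151),22,255,-1)
m=cv2.inRange(hsv,(0,0,125),(179,70,255)); d=cv2.bitwise_and(255-m,roi)
for c in blobs(d,20)[:2]:
    e=cv2.fitEllipse(c); (x,y,w,h)=cv2.boundingRect(c); b=[(x-.5,y+h/2-.5),(x+w-.5,y+h/2-.5),(x+w/2-.5,y-.5),(x+w/2-.5,y+h-.5)]
    P=onplane(I,b,.115)[:,:2]; print('hole',e[0],e[1],onplane(I,[e[0]],.115),'w,h mm',np.linalg.norm(P[1]-P[0])*1e3,np.linalg.norm(P[3]-P[2])*1e3)
o=cv2.bitwise_and(mask(im,(3,120,60),(20,255,255)),roi)
for c in blobs(o,20)[:1]: print('orange',cv2.minEnclosingCircle(c),onplane(I,[cv2.minEnclosingCircle(c)[0]],.09))
for v in (226,230): print('tip px',v,onplane(I,[(284,v)],.1367))
# screws
ks=cv2.minAreaRect(np.array([(259,99),(334,131),(302,201),(231,173)],np.int32)); P=onplane(I,[(259,99),(334,131),(302,201),(231,173)],.115)[:,:2]
print('screws c',P.mean(0),np.linalg.norm(np.diff(P,axis=0),axis=1),np.degrees(np.arctan2(*np.diff(P,axis=0).T[::-1])))
# roof edge back corners etc
r=onplane(I,[(136,32),(382,131)],.11)[:,:2]; print('roof',r,np.linalg.norm(r[1]-r[0]))
```

```text
hole (280.8503723144531, 151.69155883789062) (19.73975944519043, 20.748241424560547) [[0.6037 0.1324 0.115 ]] w,h mm 13.509166812910232 12.996313119944977
orange ((281.0, 151.0), 9.219644546508789) [[0.6074 0.1333 0.09  ]]
tip px 226 [[0.6423 0.1445 0.1367]]
tip px 230 [[0.6448 0.1452 0.1367]]
screws c [0.6038 0.1328] [0.0488 0.0482 0.0483] [ 82.1115  -8.1381 -97.5818]
roof [[0.5565 0.0318]
 [0.5757 0.19  ]] 0.15941982281622313
```

Request:
{"method": "carry_out", "body": {"commands": [[-10,-3,0,0,-1],[-14,-5,0,0,-1],[-12,-4,0,0,-1],[-6,-2,0,0,-1],[0,0,-8,0,-1],[0,0,-7,0,-1],[0,0,-2,0,-1],[0,0,0,0,-1],[0,0,0,0,-1]]}}

```text
time: 6.72
tcp_pos: [0.6039, 0.1313, 0.1836]
eef_rot: [[-0.967, -0.254, -0.001], [-0.254, 0.967, -0.001], [0.001, -0.0, -1.0]]
contact_force: [-0.5, 0.4, 0.6]
finger_gap: 0.0212
grasp_force: 59.4
```

Request:
{"method": "carry_out", "body": {"commands": [[0,0,-1.5,0,-1],[0,0,-1.5,0,-1],[0,0,-1,0,-1],[0,0,-1,0,-1],[0,0,-0.5,0,-1],[0,0,0,0,-1]]}}

```text
time: 7.22
tcp_pos: [0.6035, 0.1311, 0.1787]
eef_rot: [[-0.967, -0.254, -0.0], [-0.254, 0.967, -0.0], [0.0, -0.0, -1.0]]
contact_force: [0.4, -0.4, -0.4]
finger_gap: 0.0213
grasp_force: 59.4
```

Request:
{"method": "carry_out", "body": {"commands": [[0,0,-0.7,0,-1],[0,0,-0.7,0,-1],[0,0,-0.6,0,-1],[0,0,0,0,-1]]}}

```text
time: 7.55
tcp_pos: [0.6035, 0.1311, 0.1767]
eef_rot: [[-0.967, -0.254, -0.0], [-0.254, 0.967, -0.0], [0.0, 0.0, -1.0]]
contact_force: [0.0, 0.1, -1.5]
finger_gap: 0.0216
grasp_force: 59.4
```

Request:
{"method": "carry_out", "body": {"commands": [[0,0,-0.7,0,-1],[0,0,-0.7,0,-1],[0,0,-0.6,0,-1],[0,0,0,0,-1]]}}

```text
time: 7.88
tcp_pos: [0.6037, 0.1312, 0.1759]
eef_rot: [[-0.967, -0.254, 0.001], [-0.254, 0.967, 0.0], [-0.001, -0.0, -1.0]]
contact_force: [-1.7, -0.3, 5.4]
finger_gap: 0.0215
grasp_force: 60.0
```

Request:
{"method": "carry_out", "body": {"commands": [[-0.7,0,0,0,-1],[-0.7,0,0,0,-1],[-0.6,0,0,0,-1],[0,0,0,0,-1]]}}

```text
time: 8.22
tcp_pos: [0.6015, 0.1314, 0.1742]
eef_rot: [[-0.967, -0.254, 0.0], [-0.254, 0.967, 0.001], [-0.0, 0.001, -1.0]]
contact_force: [0.2, 1.0, -0.1]
finger_gap: 0.0212
grasp_force: 59.3
```

It dropped in. I'll continue down and watch the force.

Request:
{"method": "carry_out", "body": {"commands": [[0,0,-1,0,-1],[0,0,-1,0,-1],[0,0,-1.5,0,-1],[0,0,-1.5,0,-1],[0,0,0,0,-1]]}}

```text
time: 8.63
tcp_pos: [0.6016, 0.1314, 0.1693]
eef_rot: [[-0.967, -0.254, 0.0], [-0.254, 0.967, 0.0], [-0.0, 0.0, -1.0]]
contact_force: [0.6, 1.6, -1.5]
finger_gap: 0.0217
grasp_force: 59.2
```

Request:
{"method": "carry_out", "body": {"commands": [[0,0.4,-1.5,0,-1],[0,0,-2,0,-1],[0,0,-2,0,-1],[0,0,-2,0,-1],[0,0,-2,0,-1],[0,0,-2,0,-1],[0,0,0,0,-1]]}}

```text
time: 9.22
tcp_pos: [0.6015, 0.1315, 0.1577]
eef_rot: [[-0.967, -0.254, -0.0], [-0.254, 0.967, -0.0], [0.0, 0.0, -1.0]]
contact_force: [0.4, 2.5, -1.5]
finger_gap: 0.0216
grasp_force: 59.3
```

Request:
{"method": "carry_out", "body": {"commands": [[0,0.5,-1,0,-1],[0,0,-1.5,0,-1],[0,0,-1.5,0,-1],[0,0,-1,0,-1],[0,0,-1,0,-1],[0,0,0,0,-1]]}}

```text
time: 9.72
tcp_pos: [0.6014, 0.1319, 0.1533]
eef_rot: [[-0.967, -0.254, -0.0], [-0.254, 0.967, -0.0], [0.0, -0.0, -1.0]]
contact_force: [-1.1, 0.3, 3.3]
finger_gap: 0.022
grasp_force: 60.1
```

Request:
{"method": "carry_out", "body": {"commands": [[0,0,-1,0,-1],[0,0,-1,0,-1],[0,0,-1,0,-1],[0,0,-1,0,-1],[0,0,-1,0,-1],[0,0,0,0,-1]]}}

```text
time: 10.22
tcp_pos: [0.6015, 0.1319, 0.1487]
eef_rot: [[-0.967, -0.254, 0.0], [-0.254, 0.967, -0.0], [-0.0, -0.0, -1.0]]
contact_force: [-2.0, 0.3, 6.7]
finger_gap: 0.0214
grasp_force: 60.2
```

Request:
{"method": "carry_out", "body": {"commands": [[0,0,-1,0,-1],[0,0,-1,0,-1],[0,0,-1,0,-1],[0,0,-0.7,0,-1],[0,0,0,0,-1]]}}

```text
time: 10.63
tcp_pos: [0.6015, 0.1319, 0.1449]
eef_rot: [[-0.967, -0.254, 0.0], [-0.254, 0.967, -0.0], [-0.0, -0.0, -1.0]]
contact_force: [-2.0, 0.5, 5.6]
finger_gap: 0.0213
grasp_force: 60.2
```

Request:
{"method": "carry_out", "body": {"commands": [[0,0,-0.8,0,-1],[0,0,-0.8,0,-1],[0,0,-0.4,0,-1],[0,0,0,0,-1],[0,0,0,0,-1],[0,0,0,0,-1],[0,0,0,0,-1],[0,0,0,0,-1]]}}

```text
time: 11.3
tcp_pos: [0.6015, 0.1319, 0.1431]
eef_rot: [[-0.967, -0.254, 0.001], [-0.254, 0.967, -0.0], [-0.0, -0.0, -1.0]]
contact_force: [-2.1, -0.2, 6.2]
finger_gap: 0.0213
grasp_force: 60.2
```

Run:
```python
from h import *
a=cv2.imread('pics/top.png'); b=camera('top')[:,:,::-1]
A=a[160:240,225:325];B=b[160:240,225:325]
cv2.imwrite('pics/cmp.png',cv2.resize(np.hstack([A,B]),(800,320),interpolation=cv2.INTER_CUBIC))
```

```text
(no output)
```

View pics/cmp.png

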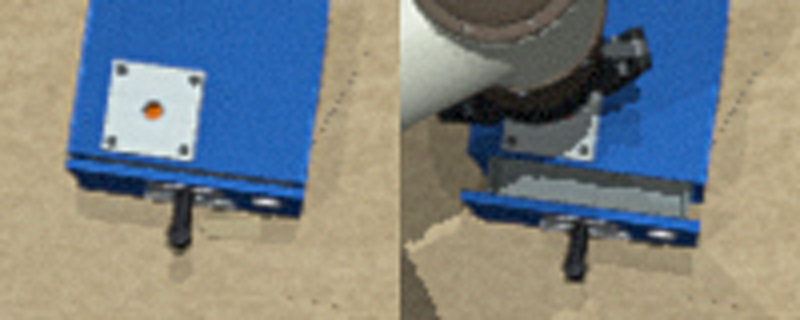

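Drawer ajar by about 23 mm (right half: front moved down to about (580,215), tab at (577,255)). Now I'll withdraw the pin.

Request:
{"method": "carry_out", "body": {"commands": [[0,0,3,0,-1],[0,0,6,0,-1],[0,0,10,0,-1],[0,0,15,0,-1],[0,0,15,0,-1],[0,0,10,0,-1],[0,0,4,0,-1],[0,0,0,0,-1]]}}

```text
time: 12.02
tcp_pos: [0.6018, 0.1321, 0.2055]
eef_rot: [[-0.967, -0.254, 0.001], [-0.254, 0.967, 0.001], [-0.002, 0.0, -1.0]]
contact_force: [-0.7, -0.7, 0.0]
finger_gap: 0.0215
grasp_force: 59.3
```

Request:
{"method": "carry_out", "body": {"commands": [[-6,11,0,0,-1],[-12,22,0,0,-1],[-15,26,0,0,-1],[-18,32,0,0,-1],[-18,32,0,0,-1],[-16,28,0,0,-1],[-12,21,0,0,-1],[-7,12,0,0,-1],[-4,6,0,0,-1],[0,0,0,0,-1],[0,0,0,0,-1]]}}

```text
time: 12.93
tcp_pos: [0.4935, 0.3215, 0.2042]
eef_rot: [[-0.967, -0.254, -0.001], [-0.254, 0.967, -0.001], [0.001, -0.001, -1.0]]
contact_force: [1.2, -0.4, -0.0]
finger_gap: 0.0215
grasp_force: 59.3
```

Request:
{"method": "carry_out", "body": {"commands": [[-1,0.5,-10,0,-1],[0,0,-18,0,-1],[0,0,-20,0,-1],[0,0,-16,0,-1],[0,0,-8,0,-1],[0,0,-3,0,-1],[0,0,0,0,-1],[0,0,0,0,-1]]}}

```text
time: 13.6
tcp_pos: [0.4933, 0.3225, 0.1303]
eef_rot: [[-0.967, -0.254, 0.001], [-0.254, 0.967, 0.001], [-0.001, 0.0, -1.0]]
contact_force: [-0.2, 1.3, -0.5]
finger_gap: 0.0212
grasp_force: 59.3
```

Request:
{"method": "carry_out", "body": {"commands": [[-0.4,-0.3,-2,0,-1],[0,0,-2,0,-1],[0,0,-1.5,0,-1],[0,0,-1.5,0,-1],[0,0,-1.5,0,-1],[0,0,0,0,-1]]}}

```text
time: 14.1
tcp_pos: [0.492, 0.3223, 0.1209]
eef_rot: [[-0.967, -0.254, -0.0], [-0.254, 0.967, -0.0], [0.0, -0.0, -1.0]]
contact_force: [0.6, -0.0, -1.0]
finger_gap: 0.0212
grasp_force: 59.3
```

Request:
{"method": "carry_out", "body": {"commands": [[0,0,-3,0,-1],[0,0,-4,0,-1],[0,0,-4,0,-1],[0,0,-4,0,-1],[0,0,-3,0,-1],[0,0,0,0,-1]]}}

```text
time: 14.6
tcp_pos: [0.4921, 0.3223, 0.1022]
eef_rot: [[-0.967, -0.254, -0.0], [-0.254, 0.967, -0.0], [0.0, -0.0, -1.0]]
contact_force: [0.9, 0.2, -0.9]
finger_gap: 0.0214
grasp_force: 59.4
```

Request:
{"method": "carry_out", "body": {"commands": [[0,0,-4,0,-1],[0,0,-5,0,-1],[0,0,-5,0,-1],[0,0,-5,0,-1],[0,0,-4,0,-1],[0,0,-3,0,-1],[0,0,-2,0,-1],[0,0,0,0,-1]]}}

```text
time: 15.27
tcp_pos: [0.4921, 0.3224, 0.0746]
eef_rot: [[-0.967, -0.254, -0.0], [-0.254, 0.967, 0.0], [0.0, 0.0, -1.0]]
contact_force: [0.9, 1.4, -1.0]
finger_gap: 0.0213
grasp_force: 59.4
```

Then down to gentle contact with the block.

Request:
{"method": "carry_out", "body": {"commands": [[0,0,-1,0,-1],[0,0,-1,0,-1],[0,0,-1,0,-1],[0,0,-0.7,0,-1],[0,0,0,0,-1]]}}

```text
time: 15.68
tcp_pos: [0.4922, 0.3224, 0.0716]
eef_rot: [[-0.967, -0.254, 0.0], [-0.254, 0.967, 0.0], [-0.0, 0.0, -1.0]]
contact_force: [-0.1, 0.8, 0.8]
finger_gap: 0.0214
grasp_force: 59.6
```

Request:
{"method": "carry_out", "body": {"commands": [[0,0,-0.7,0,-1],[0,0,0,0,-1],[0,0,0,0,-0.4],[0,0,0,0,0],[0,0,0,0,0.5],[0,0,0,0,1],[0,0,0,0,1],[0,0,0,0,1],[0,0,0,0,1]]}}

```text
time: 16.43
tcp_pos: [0.4922, 0.3222, 0.0706]
eef_rot: [[-0.967, -0.254, -0.0], [-0.254, 0.967, -0.0], [0.0, -0.0, -1.0]]
contact_force: [-0.2, 0.3, 0.5]
finger_gap: 0.0855
grasp_force: 0.0
```

Request:
{"method": "carry_out", "body": {"commands": [[0,0,10,0,1],[0,0,25,0,1],[0,0,35,0,1],[0,0,35,0,1],[0,0,25,0,1],[0,0,15,0,1],[0,0,5,0,1],[0,0,0,0,1]]}}

```text
time: 17.1
tcp_pos: [0.4926, 0.3227, 0.2227]
eef_rot: [[-0.967, -0.254, 0.003], [-0.254, 0.967, 0.003], [-0.003, 0.002, -1.0]]
contact_force: [0.7, 0.1, -0.5]
finger_gap: 0.0856
grasp_force: 0.0
```

Request:
{"method": "carry_out", "body": {"commands": [[4,-12,0,-0.04,1],[7,-24,0,-0.08,1],[8,-28,0,-0.08,1],[8,-30,0,-0.08,1],[8,-30,0,-0.07,1],[8,-30,0,-0.04,1],[7,-26,0,0,1],[5,-18,0,0,1],[3,-9,0,0,1],[0,0,0,0,1],[0,0,0,0,1]]}}

```text
time: 18.02
tcp_pos: [0.5498, 0.1149, 0.2197]
eef_rot: [[-0.991, 0.134, -0.002], [0.134, 0.991, -0.001], [0.002, -0.001, -1.0]]
contact_force: [-0.7, 0.6, -0.1]
finger_gap: 0.0856
grasp_force: 0.0
```

Run:
```python
from h import *
s=state();I=camera_info('wrist');im=camera('wrist');cv2.imwrite('pics/w4.png',im[:,:,::-1])
print(s['time'],s['tcp_pos'],s['eef_rot'][:,1],I['extrinsics'])
np.save('I4.npy',I,allow_pickle=True)
```

```text
18.0167 [0.5498 0.1149 0.2197] [ 0.1343  0.9909 -0.0009] [[ 0.1343 -0.9394 -0.3155  0.4682]
 [ 0.9909  0.1264  0.0455  0.1253]
 [-0.0029 -0.3187  0.9478  0.3635]
 [ 0.      0.      0.      1.    ]]
```

View pics/w4.png

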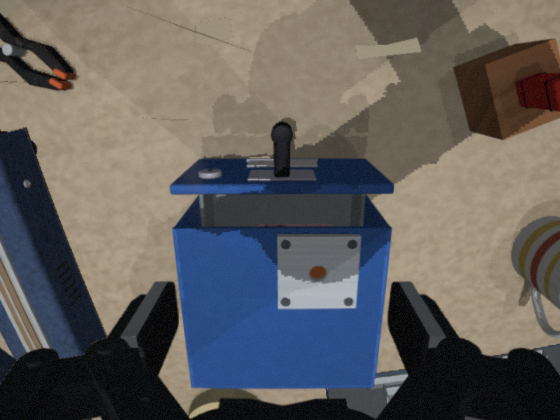

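The gripper is square with the locker. The tab stem runs from (274..290, 143) to row 176, its round end is at (282,131), and the drawer front edge is at row about 185. The pin handle stands in the block at top right.

Run:
```python
from h import *
I=np.load('I4.npy',allow_pickle=True).item(); im=cv2.imread('pics/w4.png')[:,:,::-1].copy()
g=cv2.cvtColor(im,cv2.COLOR_RGB2GRAY)
for v in (125,132,140,148,156,164,172): print(v,g[v,266:300].tolist())
print(onplane(I,[(282,131),(282,148),(282,160),(282,174)],.095))
print('stem width',onplane(I,[(274,158),(290,158)],.095))
print('edge of drawer front top',onplane(I,[(174,191),(391,191)],.11))
```

```text
125 [121, 124, 123, 124, 124, 126, 120, 99, 65, 30, 15, 20, 21, 19, 27, 27, 31, 24, 19, 17, 14, 16, 12, 37, 65, 79, 81, 84, 82, 90, 126, 136, 140, 138]
132 [122, 127, 123, 121, 116, 68, 35, 36, 41, 45, 46, 46, 43, 44, 46, 45, 43, 39, 40, 40, 38, 36, 37, 33, 27, 18, 41, 75, 84, 125, 135, 138, 138, 135]
140 [125, 127, 128, 128, 124, 111, 66, 31, 30, 32, 31, 31, 31, 42, 34, 36, 30, 32, 32, 32, 27, 31, 22, 22, 23, 48, 67, 79, 116, 124, 127, 123, 124, 126]
148 [125, 128, 123, 125, 122, 123, 117, 80, 38, 19, 26, 30, 36, 37, 30, 38, 35, 31, 31, 36, 30, 24, 17, 27, 57, 69, 72, 71, 79, 119, 122, 86, 73, 72]
156 [128, 133, 131, 97, 77, 73, 71, 49, 28, 18, 25, 28, 32, 29, 31, 32, 33, 35, 31, 31, 30, 19, 21, 23, 60, 71, 73, 71, 73, 72, 71, 71, 72, 70]
164 [88, 86, 81, 84, 84, 80, 79, 62, 36, 22, 22, 25, 23, 32, 34, 28, 35, 30, 26, 25, 27, 19, 22, 26, 66, 77, 78, 80, 75, 79, 79, 80, 80, 80]
172 [69, 68, 70, 70, 66, 66, 65, 54, 30, 16, 29, 13, 11, 8, 16, 5, 9, 4, 2, 16, 6, 8, 6, 28, 57, 64, 65, 68, 68, 67, 66, 66, 66, 66]
[[0.4993 0.1198 0.095 ]
 [0.5113 0.1182 0.095 ]
 [0.52   0.117  0.095 ]
 [0.5303 0.1156 0.095 ]]
stem width [[0.5178 0.1115 0.095 ]
 [0.5193 0.1229 0.095 ]]
edge of drawer front top [[0.5286 0.0388 0.11  ]
 [0.5491 0.1908 0.11  ]]
```

Request:
{"method": "carry_out", "body": {"commands": [[-10,1,-10,0,1],[-14,1,-25,0,1],[-10,0.5,-30,0,1],[0,0,-25,0,1],[0,0,-10,0,1],[0,0,0,0,1],[0,0,0,0,1]]}}

```text
time: 18.65
tcp_pos: [0.5168, 0.1186, 0.1211]
eef_rot: [[-0.991, 0.131, 0.001], [0.131, 0.991, -0.0], [-0.001, -0.0, -1.0]]
contact_force: [0.3, -0.2, 0.9]
finger_gap: 0.0855
grasp_force: 0.0
```

Request:
{"method": "carry_out", "body": {"commands": [[-1,-1,-8,0,1],[0,0,-12,0,1],[0,0,-12,0,1],[0,0,-12,0,1],[0,0,-8,0,1],[0,0,-2,0,1],[0,0,0,0,1]]}}

```text
time: 19.23
tcp_pos: [0.5155, 0.1168, 0.0667]
eef_rot: [[-0.991, 0.133, 0.0], [0.133, 0.991, -0.0], [-0.0, 0.0, -1.0]]
contact_force: [0.1, -0.1, 0.3]
finger_gap: 0.0854
grasp_force: 0.0
```

Request:
{"method": "carry_out", "body": {"commands": [[0,0,0,0,0.3],[0,0,0,0,-0.3],[0,0,0,0,-0.7],[0,0,0,0,-1],[0,0,0,0,-1],[0,0,0,0,-1],[0,0,0,0,-1],[0,0,0,0,-1],[0,0,0,0,-1]]}}

```text
time: 19.98
tcp_pos: [0.5164, 0.1181, 0.0673]
eef_rot: [[-0.991, 0.132, 0.003], [0.132, 0.991, 0.002], [-0.003, 0.003, -1.0]]
contact_force: [0.5, 5.7, 1.2]
finger_gap: 0.0115
grasp_force: 54.3
```

Request:
{"method": "carry_out", "body": {"commands": [[0,1.2,0,0,-1],[-4,0.5,0,0,-1],[-7,0.9,0,0,-1],[-8,1.1,0,0,-1],[-8,1.1,0,0,-1],[-8,1.1,0,0,-1],[-8,1.1,0,0,-1],[-6,0.8,0,0,-1],[-3,0.4,0,0,-1],[0,0,0,0,-1]]}}

```text
time: 20.82
tcp_pos: [0.4622, 0.1254, 0.0671]
eef_rot: [[-0.991, 0.132, -0.0], [0.132, 0.991, 0.0], [0.0, 0.0, -1.0]]
contact_force: [-1.8, 3.7, 6.6]
finger_gap: 0.011
grasp_force: 54.4
```

Request:
{"method": "carry_out", "body": {"commands": [[-1.5,0.2,0.5,0,-1],[-1.5,0.2,0,0,-1],[-1.5,0.2,0,0,-1],[-1.5,0.2,0,0,-1],[0,0,0,0,-1]]}}

```text
time: 21.23
tcp_pos: [0.457, 0.126, 0.0672]
eef_rot: [[-0.991, 0.133, 0.0], [0.133, 0.991, 0.0], [0.0, 0.0, -1.0]]
contact_force: [0.9, 5.7, 2.8]
finger_gap: 0.0117
grasp_force: 54.5
```

Request:
{"method": "carry_out", "body": {"commands": [[-1,0.3,0,0,-1],[-1,0.3,0,0,-1],[-1,0.3,0,0,-1],[0,0,0,0,-1]]}}

```text
time: 21.57
tcp_pos: [0.4545, 0.1264, 0.0672]
eef_rot: [[-0.991, 0.132, 0.001], [0.132, 0.991, -0.0], [-0.001, -0.0, -1.0]]
contact_force: [4.3, 2.1, 1.5]
finger_gap: 0.0116
grasp_force: 55.6
```

Request:
{"method": "carry_out", "body": {"commands": [[-1,0.13,0,0,-1],[-1,0.13,0,0,-1],[0,0,0,0,-1]]}}

```text
time: 21.82
tcp_pos: [0.4545, 0.1265, 0.0673]
eef_rot: [[-0.991, 0.132, 0.004], [0.132, 0.991, 0.0], [-0.004, 0.001, -1.0]]
contact_force: [11.7, -3.5, -3.8]
finger_gap: 0.0117
grasp_force: 57.7
```

The drawer is at its stop: position held while the force rose. I'll release and lift clear.

Request:
{"method": "carry_out", "body": {"commands": [[0,0,0,0,-0.5],[0,0,0,0,0],[0,0,0,0,0.5],[0,0,0,0,1],[0,0,0,0,1],[0,0,0,0,1],[0,0,0,0,1]]}}

```text
time: 22.4
tcp_pos: [0.4518, 0.1268, 0.0671]
eef_rot: [[-0.991, 0.133, -0.001], [0.133, 0.991, -0.0], [0.001, -0.0, -1.0]]
contact_force: [0.6, 0.3, -0.7]
finger_gap: 0.0853
grasp_force: 0.0
```

Request:
{"method": "carry_out", "body": {"commands": [[0,0,8,0,1],[0,0,20,0,1],[0,0,30,0,1],[0,0,35,0,1],[0,0,35,0,1],[0,0,20,0,1],[0,0,8,0,1],[0,0,0,0,1],[0,0,0,0,1],[0,0,0,0,1]]}}

```text
time: 23.23
tcp_pos: [0.4511, 0.1264, 0.2216]
eef_rot: [[-0.991, 0.133, -0.003], [0.133, 0.991, -0.002], [0.003, -0.002, -1.0]]
contact_force: [0.2, -0.3, 0.1]
finger_gap: 0.0853
grasp_force: 0.0
```

Run:
```python
from h import *
s=state();print(s['time'],s['tcp_pos'],s['contact_force'],s['finger_gap'])
b=camera('scene')[:,:,::-1]; a=cv2.imread('pics/scene.png')
A=a[140:320,110:310];B=b[140:320,110:310]
cv2.imwrite('pics/cmp2.png',cv2.resize(np.hstack([A,B]),(800,360),interpolation=cv2.INTER_CUBIC))
```

```text
23.2333 [0.4511 0.1264 0.2216] [ 0.1751 -0.2903  0.0638] 0.08529291933899019
```

View pics/cmp2.png

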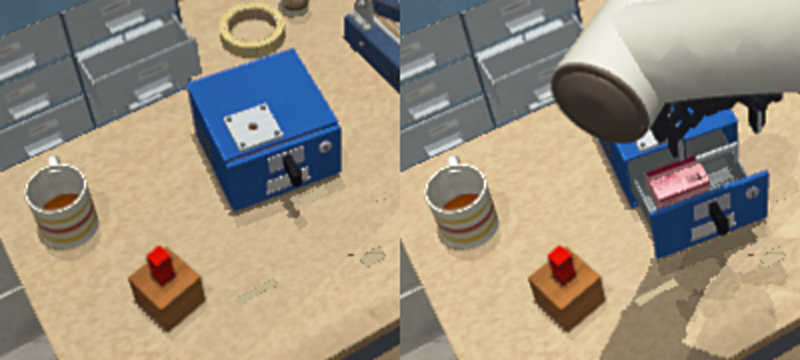

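The drawer is fully out, the pin is back in its block as it was at the start, and the mug hasn't moved. I'll make one numeric check of the pin, then hand in.

Run:
```python
from h import *
r=[]
for im in (cv2.imread('pics/scene.png')[:,:,::-1].copy(),camera('scene')):
    m=mask(im,(0,200,60),(5,255,255)); m[:,:170]=0;m[:,215:]=0;m[:255]=0;m[300:]=0
    r.append(cv2.boundingRect(m)+cv2.minAreaRect(blobs(m,10)[0])[0])
print(r)
if np.abs(np.subtract(*r)).max()<=1.5: print(job_done())
```

```text
[(184, 263, 13, 20, 190.132080078125, 272.4622802734375), (184, 263, 13, 19, 190.43397521972656, 272.0188903808594)]
the job is handed in; nothing more can be done
None
```

The job is handed in after about 23 s: I released the catch through the hole, put the pin back home in its stand, and pulled the drawer out to its stop. No force I read passed about 12 N, and the mug, clamp and pliers were not touched.

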